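# Key the teapot lid onto its pin and press it home

## Task

Close the teapot: with a fingertip against the side of the lid's upright rib, push the lid round until the notch in its rim stands over the steel pin of the pot's mouth, then press the lid gently down until it is fully home with the pin in the notch. Do not pinch the rib or lift the lid, and leave everything else on the windowsill as it stands. Finish with the hand clear.

Things in the scene. Friction and masses are not known exactly. Their poses are not given: they have to be found in the camera images.
- pot: Squat brown stoneware teapot, 168 mm wide, 86 mm high to the ledge of its mouth; heavy, does not shift. Spout on its +y side (to 157 mm from the axis, 94 mm high), loop handle on its -y side (to 143 mm, 84 mm high). A collar (radius 56 to 66 mm, top 90 mm high) rings the mouth. Origin: centre of its underside, on the mouth's vertical axis; z up; x towards the pin.
- pin_mid (a point): Fixed round steel pin, 8 mm thick, lying level across the pot's collar along the pot's x axis, from 44 to 76 mm from the mouth's axis, centre line 90 mm high; its outer end, a 12 mm ball, shows outside the lid's edge. This point lies in the pin 48 mm from the axis, where the notch must come.
- lid: Brown ceramic lid, 108 mm across, standing proud on its seal. It turns about the pot's axis (1.5 N at the rib, either way, stays where left; the shorter way to the pin is free) and slides along it. Origin: on the axis in its underside (95 mm high at the start, 86 mm when home); z up, x towards the notch. Rim 8 mm thick; within radius 38 mm its top is flat, 12 mm above the origin.
- lid_notch (a point): Middle of the notch: a slot 14 mm wide cut inward from the lid's edge to a radius of 42 mm. This point lies 48 mm from the axis on the lid's x axis, 4 mm above the lid's underside.
- lid_rib (a point): Middle of the upright rib on the lid's top, on the side opposite the notch: 32 mm long along the radius (from 14 to 46 mm from the axis), 10 mm thick, rising from 12 to 30 mm above the lid's underside, both flat sides upright. This point lies 30 mm from the axis, 21 mm above the lid's underside.
- lid_depth (a joint): How far the lid has been pressed down, in m: 0 standing proud at the start, 0.009 fully home, negative if lifted. The seal's rubbing takes about 6 N to slide and holds the lid where it is left. Out of line, the underside strikes the pin after about 1 mm; with the notch over the pin (within about 3 mm) it goes down.
- box: White plastic box, 75 x 105 x 45 mm, standing fast, with a round white press button on its lid; not to be touched. Origin: centre of its underside.
- box_button (a joint): The box's spring button: 0 out, 0.005 pressed. Leave it alone.
- bowl: Upturned glass dessert bowl, 120 mm across, 58 mm high, loose. Origin: centre of its underside.
- mug: White mug, 80 mm across, 88 mm high, loose. Origin: centre of its underside.
- jar: Amber glass jar with a steel cap, 68 mm across, 85 mm high, loose. Origin: centre of its underside.
- strainer: Aluminium tea strainer, bowl 72 mm across and 24 mm high with a flat handle along its x axis to 108 mm, loose. Origin: centre of the bowl's underside.
- peg: Red plastic clothes peg, 75 x 11 x 15 mm, lying, loose. Origin: centre of its underside.
- spoon: Steel teaspoon, 140 mm long along its x axis, lying, loose. Origin: centre of its underside.

How it is judged:
By the outcome, as a careful person would: the job done as asked, in the order asked, and still so for the second after the job is handed in, with the robot touching nothing.
It also fails if it takes over 45 s, if anything falls off the work surface, if the arm or the gripper's body presses on something with over 40 N, if the wrist force passes 120 N, or if a joint passes its speed limit or range.

## Robot

A 7-joint arm with a two-finger parallel gripper is mounted at the origin on the work surface. World frame = base frame: x ahead of the robot, y to its left, z up, the work surface at z = 0. Lengths are in m, angles in rad, forces in N, time in s.
With the tool pointing down it reaches from about 0.425 to 0.875 m from the base axis. Payload 9.9 kg.
Tool frame: the origin (TCP) lies on the centre line of the jaws, within the pads' length; the fingertips stand 25 mm ahead of it and the grasp point (between the pads) lies 6 mm ahead of it; z points along the fingers, y is the line along which they close (so a half turn about z gives the same grasp; the last joint's range is limited). The gripper opens to 85 mm and grips with 20 to 120 N. Pads are 22 mm wide; open, the fingers measure 114 mm over their backs; the gripper's body (76 mm by 85 mm) begins 54 mm behind the grasp point. The pads swing forward as they close: fully open they stand 13 mm farther back than shut.
Start: joints at [1.115, 0.576, 0.025, 1.437, -0.015, 1.129, -0.057], TCP at [0.245, -0.629, 0.256] pointing down, gripper open.
Joint ranges: [-2.76, 2.76], [-0.34, 2.15], [-1.52, 1.57], [0.19, 2.46], [-1.09, 4.23], [0.17, 1.99], [-2.82, 2.82]. Speed limits (rad/s): [2.22, 2.22, 3.01, 3.01, 3.14, 3.14, 3.14].

## Interface

Orientations are given as [roll, pitch, yaw] about the fixed x, y, z axes, in that order (R = Rz(yaw) Ry(pitch) Rx(roll)).
In Python, from workcell import arm gives the robot as it stands. The module is installed in compiled form; this text tells all that it offers.
- The arm moves only by the tool drive_tool, never from a script. Its argument "commands" is a list of rows, each a list of 7 numbers: the turn, a rotation vector about the tool's x, y, z in degrees, then the shift along the tool's x, y, z in cm, then the finger opening in cm, from 0 to 8.54. A call has 1 to 5 rows; each row is the pose to reach, as a shift and turn from the pose commanded when the call began, along the tool's axes at that moment; what a row does not reach only later rows make up. A row lasts 1/10 s, in which the tool goes at most 50 mm and 8.59 degrees, less where a joint would pass 70% of its speed; a pose out of reach is approached as far as the arm can. A call with a gripper value outside its range is refused whole. The fingers move at their own pace and stop on an object; "newtons" is the grip in N (left out, the last holds). Time passes only in rows, so rows that repeat a pose let the fingers close. It gives the time, the measured TCP pose, the force, the opening and the grip force at its end, in the units of the state.
- arm.state(): the state, without advancing time (a new reading comes with each control period).
- arm.snapshot(name): name is "side" or "top"; returns a dict with "frame" (384x512x3 uint8, red, green, blue), "fx", "fy", "cx", "cy" (pixels), "extrinsics" (4x4, takes a point from world to camera coordinates). Camera axes: x right, y down, z forward; pixel columns grow to the right and rows downward; lengths in m; the calibration is good to about 2 mm. A picture is of the moment at which its call begins. There is no depth.
- arm.close_job(): hands the job in; it is judged then, once.
The state is a dict: "clock": time; "qpos": joint angles; "qd": joint speeds; "tau": joint torques, N m; "eef_pos": TCP position; "tcp_rot": TCP orientation; "ft_force": force on the tool from outside, world axes, zero at the start; "torque": the same for the moment, N m; "grip_width": opening from 0.0 (shut) to 1.0 (fully open); "grip_force": force on a finger pad.
Only numpy, scipy, OpenCV 4.12 (cv2) and the standard library are available. Lean on these libraries where they do the work, as an engineer would, in place of code of your own. Each camera call takes 0.05 s, during which the arm holds its last target. There are 200 camera calls.

## Working session

There is one attempt and no reset: what is moved stays moved. The work goes in short steps, Python scripts to look and compute and a tool call to move; the robot and the scene stay as the last step left them, time stands still between calls to the robot, and variables do not carry over. Pictures are saved under pics/ and viewed, at most 10 in all, crops included, and the job is handed in when it is done.

Besides the shell and the picture viewer there is one more tool, called after "Call:" in YAML: its name, and indented under it one key for each argument. drive_tool: Moves the arm, as the interface text tells. Its arguments: {"type":"object","properties":{"commands":{"type":"array","items":{"type":"array","items":{"type":"number"}}},"newtons":{"type":"number"}},"required":["commands"]}

```bash
mkdir -p pics
cat > h.py <<'E'
import numpy as np, cv2
from workcell import arm
def snap(n,f=None):
    s=arm.snapshot(n)
    if f: cv2.imwrite('pics/'+f,s['frame'][:,:,::-1])
    return s
def ray(s,u,v):
    E=np.array(s['extrinsics']);R,t=E[:3,:3],E[:3,3]
    d=R.T@np.array([(u-s['cx'])/s['fx'],(v-s['cy'])/s['fy'],1]);return -R.T@t,d
def onz(s,u,v,z):
    c,d=ray(s,u,v);return c+d*(z-c[2])/d[2]
def proj(s,p):
    E=np.array(s['extrinsics']);q=E[:3,:3]@np.array(p)+E[:3,3]
    return np.array([s['fx']*q[0]/q[2]+s['cx'],s['fy']*q[1]/q[2]+s['cy']])
def tri(s1,p1,s2,p2):
    c1,d1=ray(s1,*p1);c2,d2=ray(s2,*p2)
    a=np.linalg.lstsq(np.c_[d1,-d2],c2-c1,rcond=None)[0]
    A=c1+a[0]*d1;B=c2+a[1]*d2;return (A+B)/2,np.linalg.norm(A-B)
E
python3 -c "
from h import *
a=snap('top','t0.png');b=snap('side','s0.png')
print(arm.state())
for s in(a,b):print(s['fx'],s['cx'],ray(s,256,192))"
```

```text
{'clock': 0.1, 'qpos': array([ 1.11520179,  0.57642974,  0.02486021,  1.43783971, -0.01500662,
        1.12901439, -0.05648659]), 'qd': array([-0.0001174 , -0.00303187,  0.00043966, -0.00266646, -0.00182718,
       -0.00107898, -0.00037749]), 'tau': array([ 5.60634246e-03, -7.67299533e+01,  2.25745283e+00, -2.86604601e+01,
        1.58017769e-02,  8.64219357e-03, -2.43485198e-05]), 'eef_pos': array([ 0.24508351, -0.62852548,  0.25553591]), 'tcp_rot': array([-3.14008825e+00,  7.76607794e-05,  3.71826674e-01]), 'ft_force': array([-0.47221006,  0.28775904, -0.42397157]), 'torque': array([ 0.04052756, -0.02526918,  0.01911615]), 'grip_force': 0.0, 'grip_width': 1.0010447097081914}
355.3379849319066 253.6959369418231 (array([0.41313241, 0.00272321, 1.06316173]), array([ 0.19454315, -0.02504956, -0.9806072 ]))
373.20793222476647 256.05482308729273 (array([ 0.05137061, -0.63406484,  0.56894825]), array([ 0.55337161,  0.68005403, -0.48095881]))
```

View pics/t0.png

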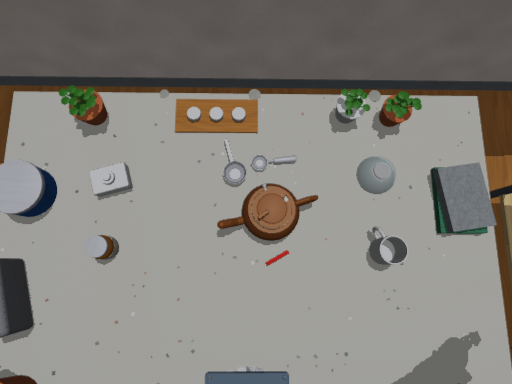

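View pics/s0.png

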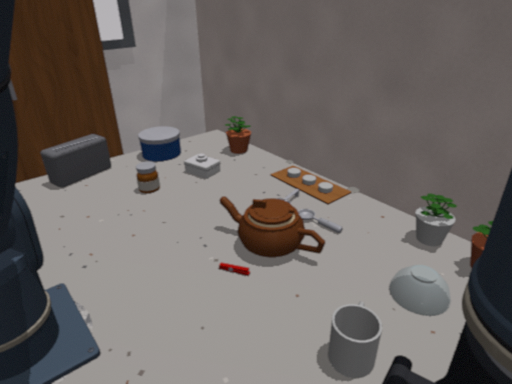

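The pot is at about (270,211) in the top view and (272,228) in the side view. The spout points left (+y), the rib is near (263,215), and something steel is near (265,187). I'll enlarge the lid in both views.

```bash
python3 -c "
from h import *
a=cv2.imread('pics/t0.png');b=cv2.imread('pics/s0.png')
A=cv2.resize(a[175:250,215:325],None,fx=7,fy=7,interpolation=cv2.INTER_CUBIC)
B=cv2.resize(b[185:260,215:325],None,fx=7,fy=7,interpolation=cv2.INTER_CUBIC)
A=cv2.convertScaleAbs(A,alpha=1.6);B=cv2.convertScaleAbs(B,alpha=1.6)
cv2.imwrite('pics/tc.png',A);cv2.imwrite('pics/sc.png',B)"
```

```text
(no output)
```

View pics/tc.png

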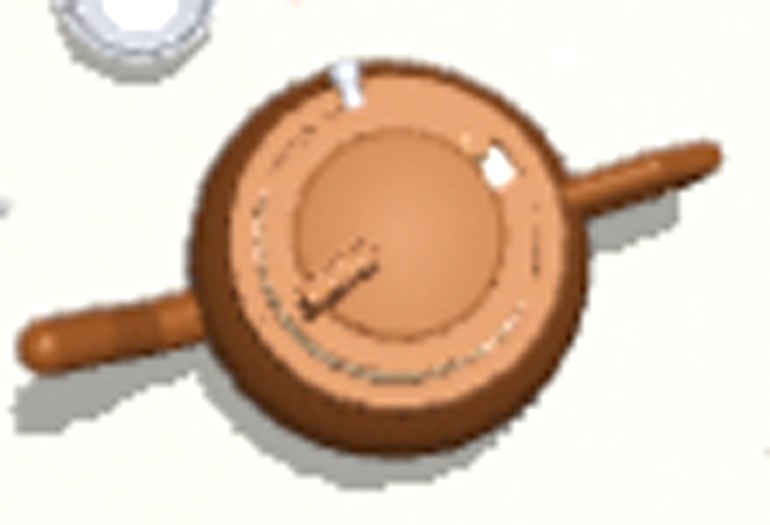

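View pics/sc.png

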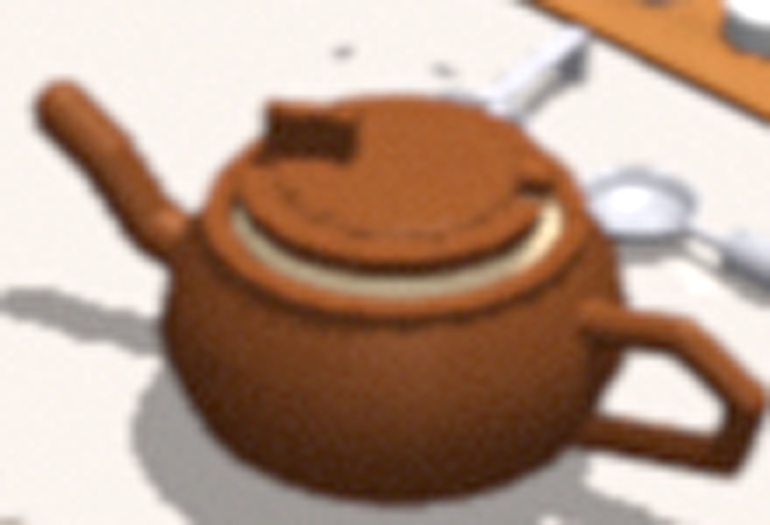

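Top crop: the pin is at (347,85), the notch (pale seal showing) at (500,165), and the rib runs from (378,250) to (305,305). The lid centre is near (399,235). The side crop agrees: rib at upper left, notch at right (537,185).

```bash
python3 -c "
from h import *
a=snap('top');b=snap('side')
f=lambda u,v:(215+(u+.5)/7-.5,175+(v+.5)/7-.5)
g=lambda u,v:(215+(u+.5)/7-.5,185+(v+.5)/7-.5)
c1=onz(a,*f(399,234),.107);c2=onz(a,*f(398,237),.09)
print('centre',c1,c2)
sp=onz(a,*f(45,347),.09);ha=onz(a,*f(708,157),.07);print('spout,handle',sp,ha)
c=(c1+c2)/2
pin=onz(a,*f(347,85),.09);no=onz(a,*f(499,166),.095)
ro=onz(a,*f(303,300),.125);ri=onz(a,*f(374,245),.125)
for n,p in dict(pin=pin,notch=no,ribo=ro,ribi=ri).items():
  d=(p-c)[:2];print(n,p,np.hypot(*d),np.degrees(np.arctan2(d[1],d[0])))
d=ro-ri;print('rib dir',np.degrees(np.arctan2(d[1],d[0])))
print('tri rib top outer',tri(a,f(303,300),b,g(268,103)),'inner',tri(a,f(374,245),b,g(355,115)))
print('lid centre tri',tri(a,f(399,234),b,g(392,178)))
for nm,rgb in []:pass
"
```

```text
centre [ 0.55858815 -0.06406944  0.107     ] [ 0.559973   -0.06484965  0.09      ]
spout,handle [0.51603239 0.07386395 0.09      ] [ 0.59632415 -0.19297671  0.07      ]
pin [ 0.6213913  -0.04497466  0.09      ] 0.06509533648819585 17.41727229409044
notch [ 0.58777115 -0.10482674  0.095     ] 0.04940873847900335 -54.786120964333854
ribo [ 0.53042448 -0.02611254  0.125     ] 0.04799132154087375 126.96143386640695
ribi [ 0.55158106 -0.05323116  0.125     ] 0.013614663288260652 124.43916111736993
rib dir 127.95955781485138
tri rib top outer (array([ 0.53231224, -0.02735485,  0.12417672]), np.float64(0.004289506966287234)) inner (array([ 0.55182066, -0.05334886,  0.12384231]), np.float64(0.00016647239433340108))
lid centre tri (array([ 0.5593461 , -0.06437729,  0.10099167]), np.float64(0.0003789394609288284))
```

```bash
cat >> h.py <<'E'
from scipy.spatial.transform import Rotation as Ro
C=np.array([.5592,-.0645])
def pol(r,ang,t=0): # t: offset clockwise from rib
    a=np.radians(ang);return C+r*np.array([np.cos(a),np.sin(a)])+t*np.array([np.sin(a),-np.cos(a)])
def row(p,yaw):
    s=arm.state();R=Ro.from_euler('xyz',s['tcp_rot']);T=Ro.from_euler('xyz',[np.pi,0,np.radians(yaw)])
    print(np.r_[(R.inv()*T).as_rotvec(degrees=True),R.inv().apply(np.array(p)-s['eef_pos'])*100].round(2),s['clock'],s['eef_pos'].round(4),np.degrees(s['tcp_rot']).round(1),s['ft_force'].round(1))
E
python3 -c "
from h import *
row([*pol(.028,126.5,.024),.2],36.5)"
```

```text
[-6.000e-02 -1.000e-02 -1.520e+01  5.134e+01 -4.448e+01  5.620e+00] 0.2 [ 0.2452 -0.6286  0.2558] [-179.9    0.    21.3] [0.9 0.1 0. ]
```

Call:
drive_tool:
  commands:
    - [0,0,-15.2,51.3,-44.5,2,0]
    - [0,0,-15.2,51.3,-44.5,2,0]
    - [0,0,-15.2,51.3,-44.5,2,0]
    - [0,0,-15.2,51.3,-44.5,2,0]
    - [0,0,-15.2,51.3,-44.5,2,0]
  newtons: 20

```text
clock: 0.7
eef_pos: [0.3621, -0.4059, 0.2489]
tcp_rot: [3.141, -0.0, 0.637]
ft_force: [1.5, 0.4, -0.8]
grip_width: 0.144
grip_force: 0.0
```

```bash
python3 -c "
from h import *
row([*pol(.028,126.5,.024),.2],36.5)"
```

```text
[ 1.000e-02 -1.000e-02 -1.000e-02  3.855e+01 -1.853e+01  4.890e+00] 0.7 [ 0.3621 -0.4059  0.2489] [180.   -0.   36.5] [ 1.5  0.4 -0.8]
```

Call:
drive_tool:
  commands:
    - [0,0,0,38.5,-18.5,1.0,0]
    - [0,0,0,38.5,-18.5,1.0,0]
    - [0,0,0,38.5,-18.5,1.0,0]
    - [0,0,0,38.5,-18.5,1.0,0]
    - [0,0,0,38.5,-18.5,1.0,0]

```text
clock: 1.2
eef_pos: [0.4789, -0.1849, 0.2432]
tcp_rot: [3.141, -0.0, 0.637]
ft_force: [0.9, -0.1, -1.2]
grip_width: -0.0
grip_force: 0.0
```

```bash
python3 -c "
from h import *
row([*pol(.028,126.5,.024),.17],36.5)"
```

```text
[ 2.000e-02 -1.000e-02 -1.000e-02  1.602e+01 -7.710e+00  7.320e+00] 1.2 [ 0.4789 -0.1849  0.2432] [180.   -0.   36.5] [ 0.9 -0.1 -1.2]
```

Call:
drive_tool:
  commands:
    - [0,0,0,16.0,-7.7,5,0]
    - [0,0,0,16.0,-7.7,5,0]
    - [0,0,0,16.0,-7.7,5,0]
    - [0,0,0,16.0,-7.7,7.0,0]
    - [0,0,0,16.0,-7.7,7.0,0]

```text
clock: 1.7
eef_pos: [0.5612, -0.0236, 0.1698]
tcp_rot: [-3.137, 0.001, 0.645]
ft_force: [-0.3, -0.6, 0.3]
grip_width: -0.0
grip_force: 0.0
```

```bash
python3 -c "
from h import *
row([*pol(.028,126.5,.024),.137],36.5)
a=snap('top');b=snap('side')
A=cv2.resize(a['frame'][165:255,215:325,::-1],None,fx=4,fy=4,interpolation=cv2.INTER_CUBIC)
B=cv2.resize(b['frame'][165:255,215:325,::-1],None,fx=4,fy=4,interpolation=cv2.INTER_CUBIC)
cv2.imwrite('pics/v1.png',cv2.convertScaleAbs(np.vstack([A,B])[:, :][:600+120],alpha=1.6)) if 0 else cv2.imwrite('pics/v1.png',cv2.resize(cv2.convertScaleAbs(np.hstack([A,B]),alpha=1.6),(800,327)))"
```

```text
[-0.27  0.07  0.44 -0.19  0.38  3.28] 1.7 [ 0.5612 -0.0236  0.1698] [-1.797e+02  1.000e-01  3.690e+01] [-0.3 -0.6  0.3]
```

View pics/v1.png

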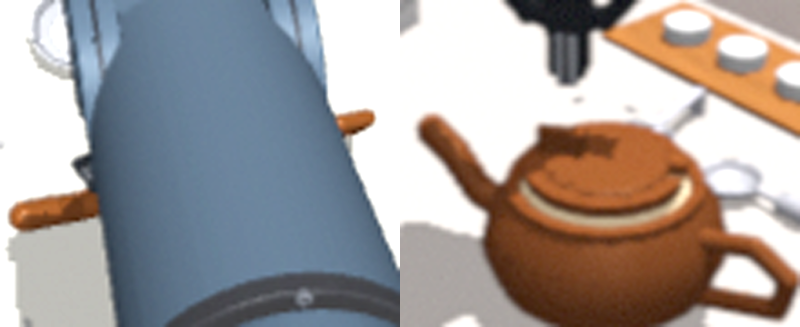

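Side view: the shut fingertips hang above the lid, tip at about (261,188) full-frame, with the rib below. The arm hides the lid from the top camera. Next I check the tip height against the projection.

```bash
python3 -c "
from h import *
b=snap('side')
p=arm.state()['eef_pos'];print(p)
for d in(.025,.03,.035,.02):print(d,proj(b,p-[0,0,d]))
row([*pol(.028,126.5,.024),.137],36.5)"
```

```text
[ 0.56081947 -0.03027984  0.17297787]
0.025 [261.80140139 187.40916902]
0.03 [261.81210885 189.24428157]
0.035 [261.82275948 191.06965439]
0.02 [261.79063664 185.56423859]
[-0.    0.06 -0.01  0.24 -0.15  3.6 ] 1.85 [ 0.5608 -0.0303  0.173 ] [-1.80e+02  1.00e-01  3.65e+01] [-0.7 -0.   0.1]
```

Call:
drive_tool:
  commands:
    - [0,0,0,0.4,-0.1,1.0,0]
    - [0,0,0,0.4,-0.1,2.2,0]
    - [0,0,0,0.4,-0.1,3.2,0]
    - [0,0,0,0.4,-0.1,3.6,0]
    - [0,0,0,0.4,-0.1,3.6,0]

```text
clock: 2.35
eef_pos: [0.5632, -0.0268, 0.1362]
tcp_rot: [-3.141, 0.001, 0.637]
ft_force: [0.2, -0.2, 0.9]
grip_width: -0.002
grip_force: 0.0
```

```bash
cat >> h.py <<'E'
def arc(rs,R0=None): # rows for rib angles; finger face touching rib, t offset
    s=arm.state();R=Ro.from_euler('xyz',s['tcp_rot'])
    for ang,t in rs:
        T=Ro.from_euler('xyz',[np.pi,0,np.radians(ang-90)]);p=np.r_[pol(.028,ang,t),.137]
        print(np.r_[(R.inv()*T).as_rotvec(degrees=True),R.inv().apply(p-s['eef_pos'])*100].round(2).tolist())
    print(s['clock'],s['eef_pos'].round(4),np.degrees(s['tcp_rot']).round(1),s['ft_force'].round(1))
E
python3 -c "
from h import *
arc([(126.5,.016),(132,.016),(138,.016),(144,.016),(150,.016)])"
```

```text
[-0.05, 0.08, -0.02, -0.96, -0.01, -0.08]
[-0.06, 0.08, -5.52, -1.23, -0.15, -0.08]
[-0.06, 0.07, -11.52, -1.55, -0.27, -0.08]
[-0.07, 0.07, -17.52, -1.88, -0.36, -0.08]
[-0.07, 0.07, -23.52, -2.21, -0.41, -0.08]
2.35 [ 0.5632 -0.0268  0.1362] [-1.799e+02  1.000e-01  3.650e+01] [ 0.2 -0.2  0.9]
```

Call:
drive_tool:
  commands:
    - [0,0,0,-0.5,0,0,0]
    - [0,0,0,-0.95,0,0,0]
    - [0,0,-5.5,-1.25,-0.15,0,0]
    - [0,0,-11.5,-1.55,-0.27,0,0]
    - [0,0,-17.5,-1.88,-0.36,0,0]

```text
clock: 2.85
eef_pos: [0.5465, -0.0346, 0.1376]
tcp_rot: [3.141, -0.001, 0.947]
ft_force: [0.6, 1.9, -0.5]
grip_width: 0.002
grip_force: 0.9
```

```bash
python3 -c "
from h import *
arc([(150,.016),(156,.016),(162,.016),(168,.016),(174,.016)])
b=snap('side')
B=cv2.resize(b['frame'][165:255,200:340,::-1],None,fx=5,fy=5,interpolation=cv2.INTER_CUBIC)
cv2.imwrite('pics/v2.png',cv2.convertScaleAbs(B,alpha=1.8))"
```

```text
[0.05, -0.06, -5.74, -0.37, -0.17, 0.06]
[0.06, -0.05, -11.74, -0.69, -0.29, 0.06]
[0.06, -0.05, -17.74, -1.02, -0.38, 0.06]
[0.06, -0.05, -23.74, -1.35, -0.43, 0.06]
[0.06, -0.04, -29.74, -1.69, -0.45, 0.06]
2.85 [ 0.5465 -0.0346  0.1376] [ 1.80e+02 -1.00e-01  5.43e+01] [ 0.6  1.9 -0.5]
```

View pics/v2.png

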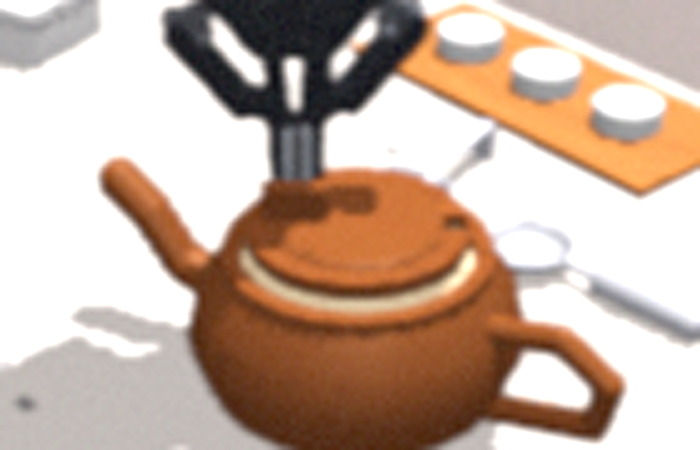

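The rib is being pushed, the fingers are behind it, and the notch has moved round to crop (455,222). Force is about 2 N, so I continue.

Call:
drive_tool:
  commands:
    - [0,0,-5.7,-0.37,-0.17,0,0]
    - [0,0,-11.7,-0.69,-0.29,0,0]
    - [0,0,-17.7,-1.02,-0.38,0,0]
    - [0,0,-23.7,-1.35,-0.43,0,0]
    - [0,0,-29.7,-1.69,-0.45,0,0]

```text
clock: 3.4
eef_pos: [0.5325, -0.0456, 0.1374]
tcp_rot: [3.142, -0.0, 1.463]
ft_force: [0.0, 2.2, 0.5]
grip_width: 0.0
grip_force: 1.0
```

```bash
python3 -c "
from h import *
arc([(178,.016),(182,.016),(186,.016),(190,.016)])"
```

```text
[0.0, -0.01, -4.17, -0.2, -0.05, 0.04]
[0.01, -0.01, -8.17, -0.4, -0.14, 0.04]
[0.01, -0.01, -12.17, -0.62, -0.22, 0.04]
[0.01, -0.01, -16.17, -0.83, -0.28, 0.04]
3.4 [ 0.5325 -0.0456  0.1374] [180.   -0.   83.8] [0.  2.2 0.5]
```

Call:
drive_tool:
  commands:
    - [0,0,-4.2,-0.2,-0.05,0,0]
    - [0,0,-8.2,-0.4,-0.14,0,0]
    - [0,0,-12.2,-0.62,-0.22,0,0]
    - [0,0,-16.2,-0.83,-0.28,0,0]
    - [0,0,-16.2,-0.83,-0.28,0,0]

```text
clock: 3.9
eef_pos: [0.5288, -0.0542, 0.1373]
tcp_rot: [-3.141, 0.0, 1.742]
ft_force: [0.0, 0.9, -0.4]
grip_width: 0.001
grip_force: 0.1
```

```bash
python3 -c "
from h import *
arc([(190,.016),(194,.016),(196,.016)])
a=snap('top','t2.png');b=snap('side','s2.png')
A=cv2.resize(a['frame'][165:245,215:325,::-1],(400,290),interpolation=cv2.INTER_CUBIC)
B=cv2.resize(b['frame'][180:260,215:325,::-1],(800,582),interpolation=cv2.INTER_CUBIC)
cv2.imwrite('pics/v3.png',cv2.convertScaleAbs(B,alpha=1.8))"
```

```text
[-0.02, 0.01, -0.17, 0.06, 0.02, 0.03]
[-0.02, 0.01, -4.17, -0.14, -0.09, 0.03]
[-0.02, 0.01, -6.17, -0.25, -0.13, 0.03]
3.9 [ 0.5288 -0.0542  0.1373] [-180.     0.    99.8] [ 0.   0.9 -0.4]
```

View pics/v3.png

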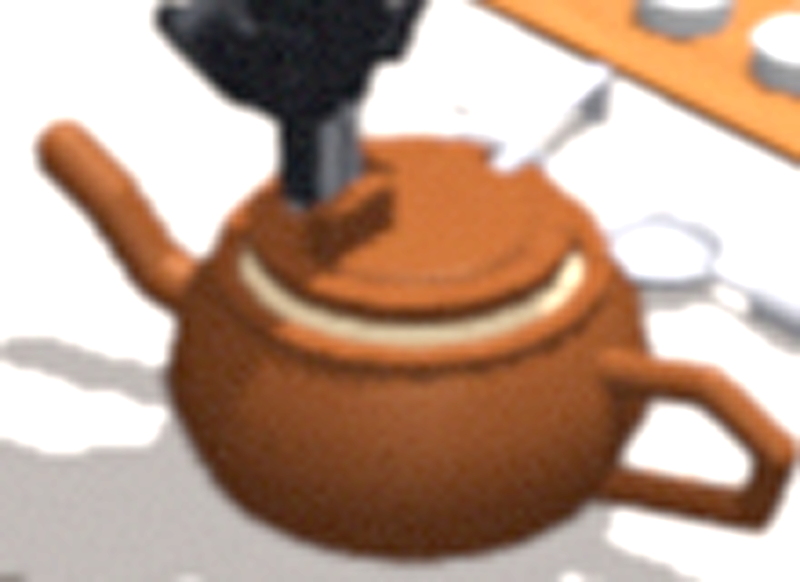

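The rib has turned in step with the finger and is now at about 190°, with ~197° needed. I push on to about 195°, then back off, rise and swing clear for an unobstructed top view.

Call:
drive_tool:
  commands:
    - [0,0,-4.2,-0.16,-0.09,0,0]
    - [0,0,-5.2,-0.22,-0.11,0,0]
    - [0,0,-5.2,-0.22,-0.11,0,0]
    - [0,0,-5.2,0.6,-0.11,0,0]
    - [0,0,-5.2,0.9,-0.11,-3,0]

```text
clock: 4.5
eef_pos: [0.5247, -0.0442, 0.1648]
tcp_rot: [-3.136, -0.002, 1.833]
ft_force: [0.9, -1.2, 0.7]
grip_width: 0.005
grip_force: 0.0
```

Call:
drive_tool:
  commands:
    - [0,0,0,0,0,-5,0]
    - [0,0,0,20,5,-5,0]
    - [0,0,0,20,5,-5,0]
    - [0,0,0,20,5,-5,0]
    - [0,0,0,20,5,-5,0]

```text
clock: 5.0
eef_pos: [0.5225, 0.1571, 0.2174]
tcp_rot: [3.141, 0.0, 1.832]
ft_force: [1.6, -0.7, 1.0]
grip_width: 0.001
grip_force: 0.0
```

```bash
python3 -c "
from h import *
a=snap('top','t3.png');print(arm.state()['eef_pos'])
A=cv2.resize(a['frame'][175:250,215:325,::-1],None,fx=7,fy=7,interpolation=cv2.INTER_CUBIC)
cv2.imwrite('pics/v4.png',cv2.convertScaleAbs(A,alpha=1.6))"
```

```text
[0.52111613 0.16813644 0.21817749]
```

View pics/v4.png

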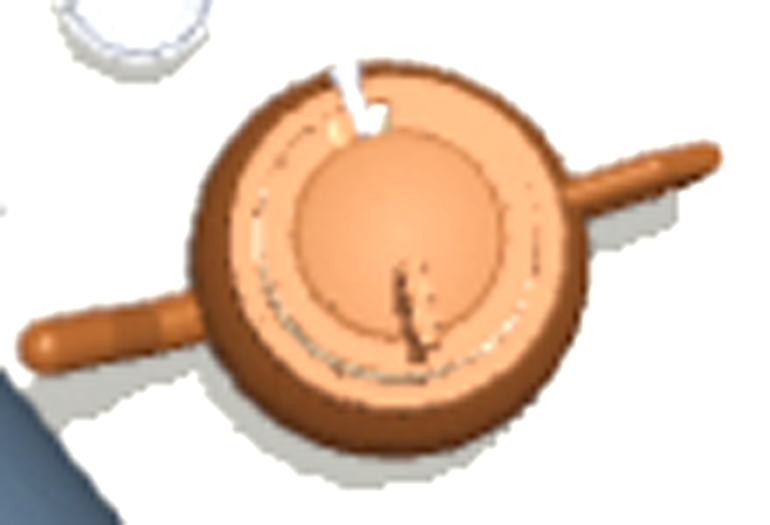

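The notch now sits at the pin. Its pale gap shows mostly to the right of the pin (gap to x≈390, pin ≈362 at y≈118), so the lid is a few degrees short. I'll measure how many.

```bash
python3 -c "
from h import *
a=snap('top')
f=lambda u,v:(215+(u+.5)/7-.5,175+(v+.5)/7-.5)
def ang(p):
  d=p[:2]-C;return np.hypot(*d).round(4),np.degrees(np.arctan2(d[1],d[0])).round(1)
for n,u,v,z in[('pin out',345,70,.09),('pin in',363,128,.09),('notch R',390,112,.103),('notch Rin',385,130,.103),('notch L',351,122,.103),('rib in',412,266,.125),('rib out',425,347,.125)]:print(n,ang(onz(a,*f(u,v),z)))
p,q=[onz(a,*f(*x),.125) for x in((412,266),(425,347))];d=q-p;print(np.degrees(np.arctan2(d[1],d[0])))
im=a['frame'][186:196,258:276].astype(int);print(im[:,:,2])"
```

```text
pin out (np.float64(0.0713), np.float64(16.5))
pin in (np.float64(0.0466), np.float64(16.5))
notch R (np.float64(0.0487), np.float64(3.8))
notch Rin (np.float64(0.0417), np.float64(7.3))
notch L (np.float64(0.0483), np.float64(22.7))
rib in (np.float64(0.016), np.float64(-168.6))
rib out (np.float64(0.0472), np.float64(-170.5))
-171.51338797745643
[[106  66  31  24  85 150 175 165  94  64  76  80  81  80  80  78  79  69]
 [ 32  23  24  17  49 110 170 177 108  82  88  87  86  87  85  86  87  84]
 [ 25  25  48  75  81  85 162 192 139  92  88  87  88  88  87  87  88  87]
 [ 49  74  82  86  87  85 153 197 173 100  66  58  70  85  88  88  88  88]
 [ 77  85  87  87  86  66 116 181 179 136 175 182 108  82  88  87  87  87]
 [ 87  86  87  76  85  83  91 140 187 169 189 156  93  85  88  88  88  88]
 [ 87  87  86  85 104  91  87 122 194 182 191 139  90  87  88  87  88  87]
 [ 67  60  83  86 117  95  87  96 165 165 169 113  78  71  63  67  76  75]
 [ 79  82  87  87 112 102  90  69  95  93  97  73  67  68  67  65  62  59]
 [ 87  88  87  87  94  99  79  60  64  68  69  69  71  71  73  72  71  70]]
```

```bash
python3 -c "
from h import *
row([*pol(.028,200,.027),.18],110)"
```

```text
[  0.17  -0.28  -4.37 -20.59  -5.53   3.67] 5.1 [0.5214 0.1643 0.2179] [179.8  -0.3 105.6] [-0.1  0.4 -0.3]
```

Call:
drive_tool:
  commands:
    - [0,0,-4.4,-5,-1.4,1,0]
    - [0,0,-4.4,-10,-2.8,3.0,0]
    - [0,0,-4.4,-15,-4.2,3.6,0]
    - [0,0,-4.4,-20.5,-5.5,3.6,0]
    - [0,0,-4.4,-20.5,-5.5,3.6,0]

```text
clock: 5.6
eef_pos: [0.5223, -0.0631, 0.1803]
tcp_rot: [-3.139, 0.002, 1.904]
ft_force: [-0.1, 0.1, -0.2]
grip_width: 0.003
grip_force: 0.0
```

```bash
python3 -c "
from h import *
snap('side');row([*pol(.028,200,.027),.137],110)"
```

```text
[-0.14  0.13 -1.01  1.42  0.62  4.33] 5.65 [ 0.5225 -0.064   0.1804] [-1.799e+02  1.000e-01  1.090e+02] [ 0.7 -2.3 -0.2]
```

Call:
drive_tool:
  commands:
    - [0,0,-1,1.4,0.6,0,0]
    - [0,0,-1,1.4,0.6,0,0]
    - [0,0,-1,1.4,0.6,2,0]
    - [0,0,-1,1.4,0.6,3.8,0]
    - [0,0,-1,1.4,0.6,4.3,0]

```text
clock: 6.15
eef_pos: [0.5234, -0.0404, 0.1369]
tcp_rot: [-3.14, -0.001, 1.931]
ft_force: [-0.2, 0.3, 1.2]
grip_width: 0.001
grip_force: 0.0
```

```bash
python3 -c "
from h import *
snap('side');arc([(200,.0157),(200.5,.0157)])"
```

```text
[-0.1, -0.07, 0.63, -1.89, -0.28, -0.01]
[-0.1, -0.07, 0.13, -1.92, -0.29, -0.01]
6.2 [ 0.5235 -0.0406  0.1369] [-1.799e+02 -1.000e-01  1.106e+02] [-0.7 -0.3  0.3]
```

Call:
drive_tool:
  commands:
    - [0,0,0,-0.5,-0.28,0,0]
    - [0,0,0,-0.9,-0.28,0,0]
    - [0,0,0,-1.3,-0.28,0,0]
    - [0,0,0,-1.6,-0.28,0,0]
    - [0,0,0,-1.6,-0.28,0,0]

```text
clock: 6.7
eef_pos: [0.5274, -0.0586, 0.1384]
tcp_rot: [3.141, 0.0, 1.928]
ft_force: [0.2, 0.5, 0.8]
grip_width: -0.001
grip_force: 0.0
```

```bash
python3 -c "
from h import *
arc([(200,.0157),(200.5,.0157)])"
```

```text
[0.03, 0.01, 0.45, -0.07, -0.01, 0.14]
[0.03, 0.01, -0.05, -0.09, -0.03, 0.14]
6.7 [ 0.5274 -0.0586  0.1384] [180.    0.  110.5] [0.2 0.5 0.8]
```

Call:
drive_tool:
  commands:
    - [0,0,0,-0.1,0,0,0]
    - [0,0,0,-0.1,0,0,0]
    - [0,0,0,0.6,0,0,0]
    - [0,0,0,1.0,0,-3,0]
    - [0,0,0,1.0,0,-7,0]

```text
clock: 7.2
eef_pos: [0.5222, -0.0476, 0.2074]
tcp_rot: [-3.138, -0.002, 1.93]
ft_force: [1.2, -0.2, 0.3]
grip_width: 0.003
grip_force: 0.0
```

Call:
drive_tool:
  commands:
    - [0,0,0,0,0,-1,0]
    - [0,0,0,20,5,-1,0]
    - [0,0,0,20,5,-1,0]
    - [0,0,0,20,5,-1,0]
    - [0,0,0,20,5,-1,0]

```text
clock: 7.7
eef_pos: [0.5004, 0.1519, 0.218]
tcp_rot: [3.141, 0.0, 1.928]
ft_force: [1.9, 0.4, 0.0]
grip_width: 0.001
grip_force: 0.0
```

```bash
python3 -c "
from h import *
a=snap('top','t4.png');print(arm.state()['eef_pos'])
print(a['frame'][186:196,258:276,2].astype(int))
A=cv2.resize(a['frame'][175:250,215:325,::-1],None,fx=7,fy=7,interpolation=cv2.INTER_CUBIC)
cv2.imwrite('pics/v5.png',cv2.convertScaleAbs(A,alpha=1.3))"
```

```text
[0.49843772 0.16248219 0.21884814]
[[105  66  32  22  84 148 173 164  93  62  76  80  80  80  77  79  78  68]
 [ 31  24  25  18  49 109 168 175 106  80  86  86  86  85  85  85  85  84]
 [ 26  22  48  74  79  84 160 190 138  91  87  86  86  86  87  86  86  85]
 [ 47  74  81  85  86  84 152 195 172  98  83  75  84  87  86  86  86  86]
 [ 77  85  86  85  86  66 121 179 177 134  78  80  86  86  86  87  87  86]
 [ 85  85  85  65  70 104 103 164 189 168  97  82  86  86  86  87  87  86]
 [ 86  87  86  81  82  91 105 154 195 169 106  74  84  87  88  87  86  87]
 [ 65  59  81  86  86  85 154 136 165 159 110  59  64  62  66  65  74  74]
 [ 78  81  85  86  86  87 144 104  96  92  69  57  65  67  65  64  66  59]
 [ 85  87  87 105  91  70  87  64  64  68  67  69  69  71  72  71  71  71]]
```

View pics/v5.png

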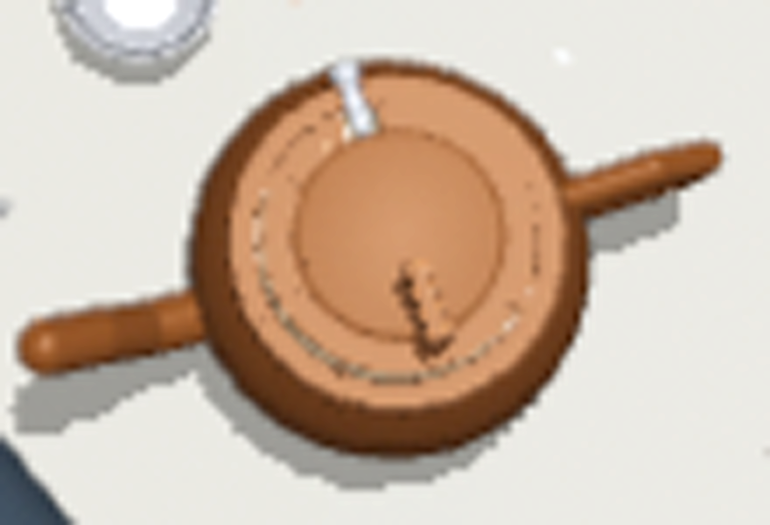

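The pin now sits centred in the notch, with equal gaps at crop (345,125) and (380,125). Next is the press, near the axis and 5 mm toward the pin to clear the rib.

```bash
python3 -c "
from h import *
row([*pol(.005,17),.2],107)"
```

```text
[  0.19  -0.35   4.08 -23.41  -2.     1.74] 7.75 [0.4984 0.1625 0.2188] [179.8  -0.3 111.1] [-1.4  9.5  0.8]
```

Call:
drive_tool:
  commands:
    - [0,0,4,-5,-0.4,0,0]
    - [0,0,4,-10,-0.8,0,0]
    - [0,0,4,-15,-1.2,0.5,0]
    - [0,0,4,-20,-1.6,1,0]
    - [0,0,4,-22.5,-2.0,1.7,0]

```text
clock: 8.25
eef_pos: [0.5617, -0.0727, 0.2005]
tcp_rot: [-3.141, 0.002, 1.854]
ft_force: [0.4, -0.7, -0.3]
grip_width: -0.002
grip_force: 0.0
```

```bash
python3 -c "
from h import *
snap('side');row([*pol(.005,17),.135],107)"
```

```text
[-0.17  0.17 -0.97  1.24  0.65  6.38] 8.3 [ 0.5613 -0.0765  0.1989] [-179.8    0.2  106. ] [ 0.6 -3.9 -1.9]
```

Call:
drive_tool:
  commands:
    - [0,0,-1,1.2,0.65,0,0]
    - [0,0,-1,1.2,0.65,2,0]
    - [0,0,-1,1.2,0.65,4,0]
    - [0,0,-1,1.2,0.65,5.5,0]
    - [0,0,-1,1.2,0.65,5.5,0]

```text
clock: 8.8
eef_pos: [0.5627, -0.053, 0.1443]
tcp_rot: [-3.139, -0.002, 1.879]
ft_force: [-0.3, 0.1, 0.5]
grip_width: 0.001
grip_force: 0.0
```

```bash
python3 -c "
from h import *
row([*pol(.005,17),.135],107)"
```

```text
[-0.17 -0.1   0.63 -1.   -0.18  0.93] 8.8 [ 0.5627 -0.053   0.1443] [-1.798e+02 -1.000e-01  1.076e+02] [-0.3  0.1  0.5]
```

Call:
drive_tool:
  commands:
    - [0,0,0.6,-1.0,-0.2,0,0]
    - [0,0,0.6,-1.0,-0.2,0,0]
    - [0,0,0.6,-1.0,-0.2,0.6,0]
    - [0,0,0.6,-1.0,-0.2,1.0,0]
    - [0,0,0.6,-1.0,-0.2,1.2,0]

```text
clock: 9.3
eef_pos: [0.5649, -0.0645, 0.1338]
tcp_rot: [-3.141, -0.0, 1.866]
ft_force: [-0.1, -0.9, 0.6]
grip_width: -0.0
grip_force: 0.0
```

```bash
python3 -c "
from h import *
row([*pol(.005,17),.121],107)"
```

```text
[-0.01 -0.01 -0.09  0.16 -0.05  1.28] 9.3 [ 0.5649 -0.0645  0.1338] [-180.    -0.   106.9] [-0.1 -0.9  0.6]
```

Just above the lid. Press in small steps.

Call:
drive_tool:
  commands:
    - [0,0,0,0,0,0.2,0]
    - [0,0,0,0,0,0.35,0]
    - [0,0,0,0,0,0.5,0]
    - [0,0,0,0,0,0.6,0]
    - [0,0,0,0,0,0.6,0]

```text
clock: 9.8
eef_pos: [0.5651, -0.0644, 0.1284]
tcp_rot: [3.142, 0.0, 1.866]
ft_force: [-1.9, 0.7, 4.4]
grip_width: -0.003
grip_force: 2.0
```

Call:
drive_tool:
  commands:
    - [0,0,0,0,0,0.15,0]
    - [0,0,0,0,0,0.3,0]
    - [0,0,0,0,0,0.4,0]
    - [0,0,0,0,0,0.5,0]
    - [0,0,0,0,0,0.5,0]

```text
clock: 10.3
eef_pos: [0.5651, -0.0644, 0.1233]
tcp_rot: [3.142, 0.0, 1.866]
ft_force: [-2.9, 0.0, 3.4]
grip_width: 0.003
grip_force: 2.2
```

Call:
drive_tool:
  commands:
    - [0,0,0,0,0,0.05,0]
    - [0,0,0,0,0,0.1,0]
    - [0,0,0,0,0,0.15,0]
    - [0,0,0,0,0,0.2,0]
    - [0,0,0,0,0,0.2,0]

```text
clock: 10.8
eef_pos: [0.5652, -0.0644, 0.1229]
tcp_rot: [3.141, 0.001, 1.866]
ft_force: [-6.6, 0.3, 22.2]
grip_width: -0.002
grip_force: 11.1
```

Firm stop at 0.1229, which matches the home height. Now lift off and look.

Call:
drive_tool:
  commands:
    - [0,0,0,0,0,-0.5,0]
    - [0,0,0,0,0,-4,0]
    - [0,0,0,0,0,-8,0]
    - [0,0,0,10,0,-8,0]
    - [0,0,0,20,2,-8,0]

```text
clock: 11.3
eef_pos: [0.5426, 0.0321, 0.2022]
tcp_rot: [3.139, 0.001, 1.861]
ft_force: [1.2, 0.4, -0.8]
grip_width: 0.002
grip_force: 0.0
```

Call:
drive_tool:
  commands:
    - [0,0,0,2,0,-3,0]
    - [0,0,0,2,0,-3,0]
    - [0,0,0,2,0,-3,0]
    - [0,0,0,2,0,-3,0]

```text
clock: 11.7
eef_pos: [0.5366, 0.0504, 0.2304]
tcp_rot: [-3.141, 0.001, 1.864]
ft_force: [-0.0, -0.3, -0.1]
grip_width: -0.001
grip_force: 0.0
```

```bash
python3 -c "
from h import *
a=snap('top','t5.png');b=snap('side','s5.png')
print(arm.state()['eef_pos'],arm.state()['clock'])
A=a['frame'][170:250,215:325,::-1];B=b['frame'][180:260,215:325,::-1]
cv2.imwrite('pics/v6.png',cv2.convertScaleAbs(cv2.resize(np.hstack([A,B]),(800,291),interpolation=cv2.INTER_CUBIC),alpha=1.4))
f=lambda n:cv2.imread('pics/'+n).astype(int)
for p,q in(('t0.png','t5.png'),('s0.png','s5.png')):
  d=(abs(f(p)-f(q)).max(2)>45).astype(np.uint8);n,_,st,_=cv2.connectedComponentsWithStats(d);print([s.tolist() for s in st[1:] if s[4]>12])"
```

```text
[0.53654282 0.05040944 0.23021444] 11.8
[[167, 129, 206, 255, 22942], [283, 196, 5, 5, 16], [391, 331, 90, 53, 2309], [237, 366, 9, 5, 40], [254, 373, 15, 11, 130]]
[[192, 0, 64, 79, 3257], [12, 35, 31, 14, 170], [224, 82, 14, 2, 15], [211, 84, 40, 75, 1702], [382, 169, 130, 215, 7899], [15, 181, 5, 9, 32], [17, 191, 27, 79, 858], [252, 198, 35, 10, 184], [260, 211, 9, 9, 32], [250, 215, 44, 12, 152], [75, 221, 151, 104, 4117], [14, 257, 6, 4, 15], [0, 332, 27, 16, 50]]
```

View pics/v6.png

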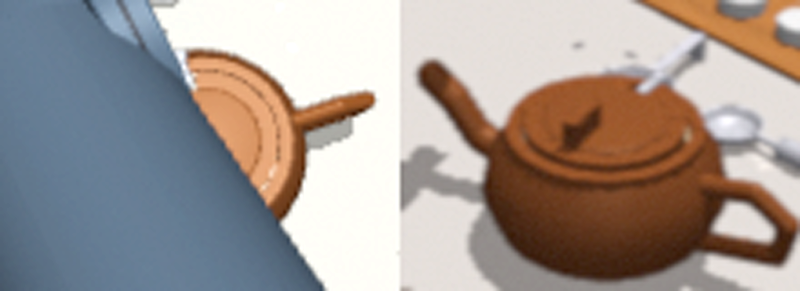

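The side view shows the lid sunk flush, with the pale seal gap gone, the rib opposite the pin and the hand well clear.

```bash
python3 -c "
from h import *
print(arm.close_job())"
```

```text
the job is handed in; nothing more can be done
None
```

The teapot is closed: I pushed the lid round by its rib until the notch stood over the pin, then pressed it down to a firm stop at the home height. I handed the job in at about 12 s with the hand clear and nothing else seen to have moved.

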